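# Clear the spares carousel and hold the knobbed jar to the front

### The arm

A 6-joint arm with a two-finger parallel gripper is mounted at the origin on the work surface. World frame = base frame: x ahead of the robot, y to its left, z up, the work surface at z = 0. Lengths are in mm, angles in rad, forces in N, time in s.
With the tool pointing down it reaches from about 250 to 800 mm from the base axis. Payload 3.9 kg.
Tool frame: the origin (TCP) lies midway between the tips of the shut fingers; the grasp point (between the pads) lies 19 mm behind it; z points along the fingers, y is the direction in which the jaws open and shut (so a half turn about z gives the same grasp; the last joint's range is limited). The gripper opens to 85 mm and grips with 20 to 120 N. Pads are 22 mm wide; open, the fingers measure 114 mm over their backs; the gripper's body (76 mm by 85 mm) begins 54 mm behind the grasp point. The pads swing forward as they close: fully open they stand 13 mm farther back than shut.
Start: joints at [1.197, 0.26, -0.138, 1.173, 0, 1.571], TCP at [191.702, 488.739, 231.304] pointing down, gripper open.
Joint ranges: [-2.78, 2.78], [-0.83, 1.72], [-1.28, 1.37], [-1.9, 2.12], [-1.57, 1.48], [-3.14, 3.14]. Speed limits (rad/s): [2.57, 2.57, 3.14, 3.14, 3.14, 3.14].

### API

Orientations are given as [roll, pitch, yaw] about the fixed x, y, z axes, in that order (R = Rz(yaw) Ry(pitch) Rx(roll)).
In Python, from rig import ctrl gives the robot as it stands.
- The arm moves only by the shell command python3 -m handwheel 'ROWS' [FORCE]. ROWS is JSON, a list that holds one entry, the list of rows, each a list of 7 numbers: the opening, from 0 (shut) to 1 (fully open), then the shift along the tool's x, y, z normalised to -1 to 1, where 1 is 100 mm, then the turn, a rotation vector about the tool's x, y, z normalised to -1 to 1, where 1 is 90 degrees. A call has 1 to 12 rows; each row is the pose to reach, as a shift and turn from the pose commanded when the call began, along the tool's axes at that moment; what a row does not reach only later rows make up. A row lasts 1/10 s, in which the tool goes at most 50 mm and 8.59 degrees, less where a joint would pass 70% of its speed; a pose out of reach is approached as far as the arm can. A call with a number of a shift or a turn outside -1 to 1 is refused whole. A call with a gripper value outside its range is refused whole. The fingers move at their own pace and stop on an object; FORCE is the grip in N (left out, the last holds). Time passes only in rows, so rows that repeat a pose let the fingers close. It gives the time, the measured TCP pose, the force and the opening at its end, in the units of the state.
- ctrl.sense(): the state, without advancing time (a new reading comes with each control period).
- ctrl.capture(name): name is "scene" or "top" or "wrist"; returns (picture, depth): 384x512x3 uint8, red, green, blue; 384x512 float32, mm along the optical axis (not along the pixel's ray), 0 where there is no reading.
- ctrl.camera_params(name): a dict with "vertical_fov" (degrees; the focal length in pixels is half the picture's height over the tangent of half this angle, whatever the lens; pixels are square), "cx", "cy" (the principal point, pixels), "eye" and "attitude" of the camera in the world. Camera axes: x right, y down, z forward; pixel columns grow to the right and rows downward; lengths in mm; the calibration is good to about 2 mm. A picture is of the moment at which its call begins: read the wrist's pose just before it. camera_params takes no time and is no camera call; for the wrist camera it gives the pose at the moment of the call.
- ctrl.hand_in(): hands the job in, once; it reports no verdict.
Trained networks look in the newest picture that a camera, given by its name, has taken for a name from the list of things; names that differ only in an ending like _2 or _b are one class to them, and where a whole thing is asked for, a point or a joint stands for the part that bears it (a point fixed in the world has none). Each returns a list of dicts, best first, with "conf" (0 to 1); they miss things now and then, are a little off and sometimes report something else, mostly with a low value. They report only what shows in the picture. A call takes as long as a camera call.
- ctrl.silhouettes(camera, thing): "region" (384x512 bool, what is visible of it) and "centre" ([row, column] in pixels, amid what is visible of it).
- ctrl.landmark_of(camera, thing): "centre" ([row, column] in pixels: a listed point, or the origin of a listed thing).
The state is a dict: "time": time; "joint_pos": joint angles; "joint_vel": joint speeds; "joint_torque": joint torques, N m; "eef_pos": TCP position; "eef_rot": TCP orientation; "wrist_force": force on the tool from outside, world axes, zero at the start; "ft_torque": the same for the moment, N m; "finger_gap": finger opening in mm.
Only numpy, scipy, OpenCV 4.12 (cv2) and the standard library are available. Lean on these libraries where they do the work, as an engineer would, in place of code of your own. Each camera call takes 0.05 s, during which the arm holds its last target.

### The job

Clear the two stray canisters away from the front of the spares carousel: stand both on the low shelf, continuing the straight side-by-side row of two canisters from its free end, with no more than a finger's width between neighbours, and let go of them. Then turn the carousel by the bar handle on top of its post until the jar with the knobbed, cone-shaped top stands squarely at the front, in line with the fixed pointer at the foot of the carousel, and finish while holding the handle so that the spring cannot turn the carousel back: do not let go at the end. Keep every jar and the row upright and leave the other things on the desk where they are.

Things in the scene. Friction and masses are not known exactly. Their poses are not given: they have to be found in the camera images.
- carousel: fixed black foot of the carousel, 180 mm across, 20 mm high; origin on the turning axis at desk level. Its -x axis points to the carousel's front, where a black pointer tab 12 mm high reaches out, with a round end (22 mm across) 130 mm from the axis, ahead of the disc's edge.
- turntable: turning part: grey disc 230 mm across, top 35 mm above the desk, ten places 36 degrees apart at 85 mm radius. The front five are cups 14 mm high, 50 mm across, each with a loose jar; the rest are flat empty marks. Origin on the axis at desk level, z up; at rest its axes agree with the carousel's (angle 0). It turns either way up to 1.8 rad; a spring (0.08 N m/rad, friction 0.015) turns it back.
- handle (a point): the bar handle; origin at its centre, on the turning axis 172 mm above the desk. Black, 70 mm long along the turntable's x axis, 16 mm wide (y) and 28 mm high (158 to 186 mm above the desk), on a post 14 mm thick; free space beside it and above the jars. Its frame turns with the turntable. The wanted jar needs a turn of 36 or 72 degrees, either way.
- front (a point): the front place: point 85 mm from the axis towards the pointer, 35 mm above the desk; fixed with the carousel. The knobbed jar's origin belongs here.
- knob_jar: the wanted jar: plain aluminium, 42 mm in diameter and 100 mm tall, with a cone-shaped top ending in a 22 mm knob, standing loose (2.5 mm play all round) in one of the four cups beside the front one; 0.08 to 0.17 kg; origin at the centre of its underside.
- flat_jar1: plain aluminium jar with a flat top, 42 mm in diameter, 70 mm tall, standing loose in a cup of the turntable; origin at the centre of its underside. A bystander.
- flat_jar2: plain aluminium jar with a flat top, 42 mm in diameter, 70 mm tall, standing loose in a cup of the turntable; origin at the centre of its underside. A bystander.
- flat_jar3: plain aluminium jar with a flat top, 42 mm in diameter, 70 mm tall, standing loose in a cup of the turntable; origin at the centre of its underside. A bystander.
- flat_jar4: plain aluminium jar with a flat top, 42 mm in diameter, 70 mm tall, standing loose in a cup of the turntable; origin at the centre of its underside. A bystander.
- shelf: fixed low shelf of dark wood: board 100 mm deep (x) and 300 mm long (y), its top 40 mm above the desk; origin at desk level under its middle. A 12 mm high lip runs along its far (+x) edge (inner face at x = 44 mm); an upright steel end plate 50 mm high closes its -y end. The row starts at that plate and runs along the shelf's y axis over its middle line (x = 0); the +y side of the row is free.
- row_can1: plain steel canister, upright cylinder 48 mm in diameter, 90 mm tall, 0.14 to 0.28 kg; origin at the centre of its underside. Stands on the shelf next to the end plate, shelf y about -118 mm.
- row_can2: plain steel canister, upright cylinder 48 mm in diameter, 90 mm tall, 0.14 to 0.28 kg; origin at the centre of its underside. Stands on the shelf next to the first, 53 mm farther along +y (shelf y about -64 mm): the free end of the row.
- stray_can1: plain steel canister, upright cylinder 48 mm in diameter, 90 mm tall, 0.14 to 0.28 kg; origin at the centre of its underside. Stray: stands on the desk before the carousel's front, about 170 mm from its axis line and 65 mm to the carousel's -y side of the pointer.
- stray_can2: plain steel canister, upright cylinder 48 mm in diameter, 90 mm tall, 0.14 to 0.28 kg; origin at the centre of its underside. Stray: as the other, to the +y side of the pointer. Either may come first in the row.
- bottle: white drinking bottle with black loop cap, 72 mm across, 210 mm tall; origin under its centre. A bystander.
- tape_roll: dark roll of tape lying flat, 84 mm across, 24 mm high; origin under its centre. A bystander.
- mug: white mug, 80 mm across, 90 mm tall, handle at its +y; origin under its centre. A bystander.
- torch: black pocket torch lying along its y axis, 130 mm long, 28 mm high; origin under its middle. A bystander.

How it is judged (in metres and radians):
On the way, in this order (a step that is already met when the one before it is completed fails the run):
1. both stray canisters stand released in the row on the shelf (x of stray_can1 in the frame of shelf between -0.016 and 0.016 m and z of stray_can1 in the frame of shelf between 0.036 and 0.045 m and angle between each of stray_can1, stray_can2, row_can1, row_can2's own z axis and vertical below 0.08 rad and x of stray_can2 in the frame of shelf between -0.016 and 0.016 m and z of stray_can2 in the frame of shelf between 0.036 and 0.045 m and x of row_can1 in the frame of shelf between -0.016 and 0.016 m and z of row_can1 in the frame of shelf between 0.036 and 0.045 m and x of row_can2 in the frame of shelf between -0.016 and 0.016 m and z of row_can2 in the frame of shelf between 0.036 and 0.045 m and horizontal distance between row_can1 and row_can2 below 0.067 m and horizontal distance between stray_can1 and stray_can2 below 0.067 m and horizontal distance between any of stray_can1, stray_can2 and row_can2 below 0.067 m and linear speed of each of stray_can1, stray_can2 below 0.03 m/s and contact force between each of the arm, the fingers and stray_can1 below 0.1 N and contact force between each of the arm, the fingers and stray_can2 below 0.1 N), for 0.3 s.
2. the knobbed jar is turned to the front and held by the handle (horizontal distance between knob_jar and front below 0.015 m and angular speed of turntable below 0.12 rad/s and contact force between the fingers and handle_bar above 1 N), for 0.3 s.
At the end, for the whole second after the job is handed in: Four canisters upright on the shelf within 16 mm of its middle line, neighbours' centres under 67 mm apart, strays untouched; the knobbed jar within 15 mm of the front place, jars upright, the turntable still (under 0.12 rad/s) and the fingers pressing on its handle with over 1 N (all of step 1 and all of step 2 and angle between each of knob_jar, flat_jar1, flat_jar2, flat_jar3, flat_jar4's own z axis and vertical below 0.15 rad); the arm keeps its last pose, push and grip.
It fails at once if a bystander on the desk (bottle, tape roll, mug, torch) is moved more than 40 mm (distance of any of bottle, tape_roll, mug, torch from where it was at the start of the episode above 0.04 m).
It fails at once if a canister of the row is shoved more than 30 mm (distance of any of row_can1, row_can2 from where it was at the start of the episode above 0.03 m).
It fails at once if a jar on the carousel is tipped (angle between any of knob_jar, flat_jar1, flat_jar2, flat_jar3, flat_jar4's own z axis and vertical above 0.5 rad).
It also fails if it takes over 61 s, if anything falls off the work surface, if the arm or the gripper's body presses on something with over 40 N, if the wrist force passes 120 N, or if a joint passes its speed limit or range.

## Working session

There is one attempt and no reset: what is moved stays moved. The work goes in short steps, Python scripts to look and compute and a shell command to move; the robot and the scene stay as the last step left them, time stands still between calls to the robot, and variables do not carry over. Pictures are saved under pics/ and viewed, and the job is handed in when it is done.

```bash
ls -la; mkdir -p pics
cat > h.py <<'E'
import numpy as np, cv2
from rig import ctrl
from scipy.spatial.transform import Rotation as R
def cam(n):
    p=ctrl.camera_params(n); return p
def save(n,img): cv2.imwrite('pics/'+n+'.png',img[:,:,::-1])
E
python3 - <<'E'
from h import *
s=ctrl.sense(); print(s)
for n in ("scene","top","wrist"):
    print(n,ctrl.camera_params(n))
for n in ("scene","top"):
    im,d=ctrl.capture(n); save(n+'0',im); np.save(n+'0d.npy',d)
E
```

```text
total 12
drwxr-xr-x  3 agent agent 4096 Dec  7 04:08 .
drwxr-xr-x 23 root  root  4096 Dec  7 04:08 ..
drwxr-xr-x  2 agent agent 4096 Dec  7 04:08 pics
{'time': 0.0, 'joint_pos': array([ 1.19701277e+00,  2.60684233e-01, -1.39405009e-01,  1.17267278e+00,
       -1.37020299e-05,  1.57077653e+00]), 'joint_vel': array([-0.00058613, -0.00127867,  0.00066298, -0.00154116, -0.00124808,
       -0.00160182]), 'joint_torque': array([-2.30922175e-03, -4.05672097e+01,  2.53927875e+01,  1.88360520e-02,
       -1.69673963e-04,  9.62662270e-07]), 'eef_pos': array([191.45172178, 488.10837943, 230.45117768]), 'eef_rot': array([-3.13962696e+00,  1.36630976e-05,  2.76782891e+00]), 'wrist_force': array([-0.72425512,  0.38123464,  0.77772644]), 'ft_torque': array([-0.02558131, -0.02054762, -0.01609013]), 'finger_gap': 85.39254801313065}
scene {'vertical_fov': 52.21723430737761, 'cx': 254.1641708901098, 'cy': 187.7535445210519, 'eye': array([1058.22741717,  806.72507369,  828.10235148]), 'attitude': array([-2.23900813, -0.00572196,  2.66036096])}
top {'vertical_fov': 42.988208340437815, 'cx': 266.0531525372686, 'cy': 193.84747940072148, 'eye': array([ 407.36961475,   30.67478757, 1385.81869242]), 'attitude': array([-2.97175132, -0.01331408, -1.5612977 ])}
wrist {'vertical_fov': 69.4780781380978, 'cx': 255.39136244707106, 'cy': 189.29265828322403, 'eye': array([117.55506763, 517.77378013, 373.30148421]), 'attitude': array([2.82430451, 0.00393807, 1.19619575])}
```

View pics/scene0.png

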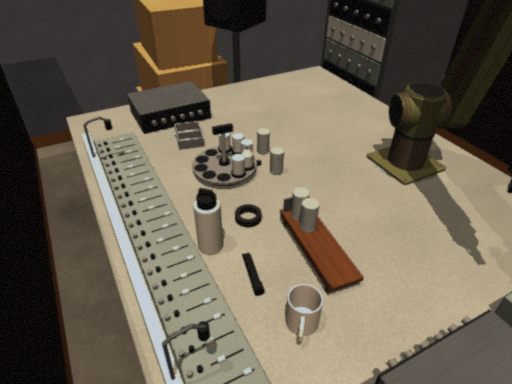

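View pics/top0.png

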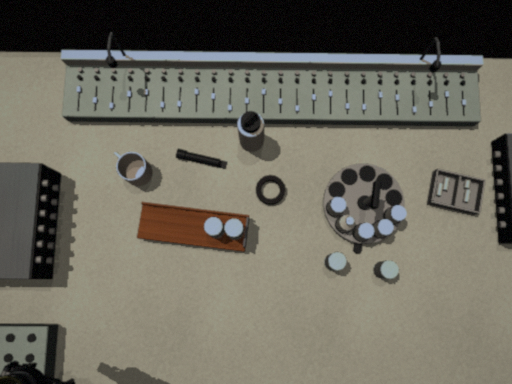

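```bash
cat >> h.py <<'E'
def back(n,u,v,z=None,d=None,p=None):
    """pixel col u,row v -> world, at plane z (mm) or depth d"""
    p=p or ctrl.camera_params(n); f=192/np.tan(np.radians(p['vertical_fov']/2))
    r=np.array([(u-p['cx'])/f,(v-p['cy'])/f,1.0])
    M=R.from_euler('xyz',p['attitude']).as_matrix(); w=M@r
    t=d if d is not None else (z-p['eye'][2])/w[2]
    return p['eye']+t*w
def proj(n,P,p=None):
    p=p or ctrl.camera_params(n); f=192/np.tan(np.radians(p['vertical_fov']/2))
    M=R.from_euler('xyz',p['attitude']).as_matrix(); c=M.T@(np.asarray(P,float)-p['eye'])
    return np.array([p['cx']+f*c[0]/c[2],p['cy']+f*c[1]/c[2]])
def cloud(n,d,p=None):
    p=p or ctrl.camera_params(n); f=192/np.tan(np.radians(p['vertical_fov']/2))
    v,u=np.mgrid[0:384,0:512]; r=np.stack([(u-p['cx'])/f,(v-p['cy'])/f,np.ones_like(u,float)],-1)
    M=R.from_euler('xyz',p['attitude']).as_matrix()
    return p['eye']+(r@M.T)*d[...,None]
E
python3 - <<'E'
from h import *
d=np.load('top0d.npy'); C=cloud('top',d)
for u,v in [(336,262),(389,270),(213,227),(234,229),(365,203),(376,195),(358,249),(338,206),(346,224),(366,232),(386,228),(399,213),(143,205),(140,237),(249,214),(245,250),(250,120),(270,190),(135,168),(203,158)]:
    print(u,v,C[v,u].round(0))
def feet(lo,hi,box):
    m=(C[...,2]>lo)&(C[...,2]<hi)&(d>0)
    n,l,s,c=cv2.connectedComponentsWithStats(m.astype(np.uint8))
    for i in range(1,n):
        if s[i,4]>60:
            P=C[l==i]; print(s[i],P.mean(0).round(1),P.min(0).round(0),P.max(0).round(0))
print('cans desk');feet(85,97,0)
print('shelf cans');feet(125,137,0)
for t in ("stray_can1","row_can1","knob_jar","handle","front","carousel","turntable","shelf","flat_jar1"):
    for o in ctrl.landmark_of("top",t)[:5]: print(t,round(o['conf'],2),np.round(o['centre'],1))
E
```

```text
336 262 [ 449. -170.   93.]
389 270 [ 430. -311.   88.]
213 227 [534. 152. 134.]
234 229 [530.  98. 125.]
365 203 [ 613. -258.   60.]
376 195 [ 614. -259.  185.]
358 249 [ 489. -245.   13.]
338 206 [ 596. -176.  107.]
346 224 [ 549. -196.  105.]
366 232 [ 529. -251.   97.]
386 228 [ 540. -303.  104.]
399 213 [ 579. -338.  107.]
143 205 [603. 357.  39.]
140 237 [514. 360.  42.]
249 214 [586.  63.   2.]
245 250 [482.  72.  31.]
250 120 [797.  59. 209.]
270 190 [657.   3.  -1.]
135 168 [716. 394.   5.]
203 158 [743. 196.  27.]
cans desk
[ 61  49  47  12 449] [1022.5  532.9   90.7] [1007.  467.   85.] [1039.  598.   97.]
[ 111   50  327   15 3197] [1023.1   -1.4   90.8] [1006. -467.   85.] [1041.  459.   97.]
[440  55  44  11 421] [1023.6 -537.7   90.8] [1007. -599.   85.] [1040. -475.   97.]
[505 133   7  78 297] [ 726.2 -651.4   89.7] [ 593. -664.   85.] [ 810. -643.   97.]
[117 151  17  30  86] [705.1 404.3  90.2] [664. 375.  86.] [745. 422.  95.]
[329 252  18  18 252] [ 453.6 -174.4   91.2] [ 431. -197.   85.] [ 476. -152.   97.]
[380 260  19  18 265] [ 433.2 -311.    90.9] [ 412. -335.   85.] [ 456. -287.   97.]
shelf cans
[   0  162   44  117 2966] [553.8 647.8 134.2] [400. 591. 125.] [701. 713. 137.]
[204 217  19  19 269] [538.4 150.8 130.8] [514. 129. 125.] [561. 175. 137.]
[225 218  19  19 275] [534.9  98.3 130.8] [511.  75. 125.] [559. 121. 137.]
stray_can1 0.62 [269.6 381.2]
stray_can1 0.61 [262.6 330.8]
row_can1 0.68 [231.6 231.3]
row_can1 0.64 [230.4 218.5]
knob_jar 0.54 [223.5 341.7]
handle 0.93 [194.  379.3]
handle 0.18 [217.5 389.6]
front 0.75 [231.5 363.7]
front 0.75 [136.5 251.8]
carousel 0.88 [201.2 360.6]
shelf 0.75 [230.5 195.2]
flat_jar1 0.85 [231.3 379.4]
flat_jar1 0.72 [230.9 362.2]
flat_jar1 0.59 [207.4 335. ]
flat_jar1 0.49 [219.  391.6]
```

Run:
```python
import cv2
a=cv2.imread('pics/top0.png')[140:290,120:420]; cv2.imwrite('pics/topz.png',cv2.resize(a,(800,400),interpolation=cv2.INTER_CUBIC))
a=cv2.imread('pics/scene0.png')[110:260,170:370]; cv2.imwrite('pics/scz.png',cv2.resize(a,(800,600),interpolation=cv2.INTER_CUBIC))
```

```text
(no output)
```

View pics/topz.png

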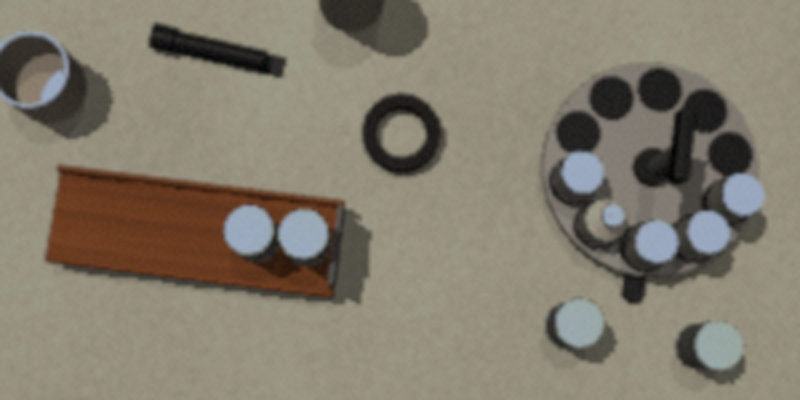

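View pics/scz.png

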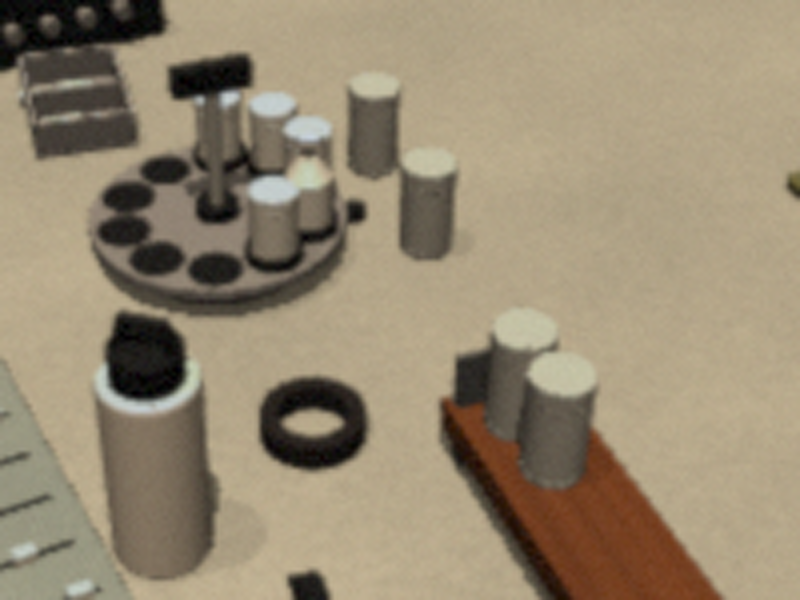

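Run:
```python
from h import *
d=np.load('top0d.npy'); C=cloud('top',d)
# canister tops
for u,v in [(336,262),(389,270),(213,227),(234,229)]:
    z0=C[v,u][2]; sub=C[v-14:v+15,u-14:u+15].reshape(-1,3); 
    zt=90 if v>250 else 130
    P=sub[abs(sub[:,2]-zt)<10]; print('can',cv2.minEnclosingCircle(P[:,:2].astype(np.float32)),P.mean(0).round(1),len(P))
B=(C[...,2]>30)&(C[...,2]<60)&(C[...,0]>450)&(C[...,0]<640)&(C[...,1]>50)&(C[...,1]<380)
P=C[B]; r=cv2.minAreaRect(P[:,:2].astype(np.float32)); print('shelf',r,cv2.boxPoints(r))
m=(C[...,2]>150)&(C[...,2]<205)&(abs(C[...,0]-613)<80)&(abs(C[...,1]+258)<80)
P=C[m]; r=cv2.minAreaRect(P[:,:2].astype(np.float32)); print('handle',len(P),P.mean(0),r)
m=(C[...,2]>25)&(C[...,2]<45)&(abs(C[...,0]-613)<140)&(abs(C[...,1]+258)<125)&(C[...,0]>500)
P=C[m]; print('disc',cv2.minEnclosingCircle(P[:,:2].astype(np.float32)),P[:,0].min(),P[:,0].max(),P[:,1].min(),P[:,1].max())
p=ctrl.camera_params('top')
print('handle lm',back('top',379.3,194.,172)); print('front lm',back('top',363.7,231.5,35)); print('carousel lm',back('top',360.6,201.2,0)); print('knob lm',back('top',341.7,223.5,35))
print('pointer', [C[v,358].round(0).tolist() for v in range(240,256,2)],back('top',358,249,12))
print('knob',back('top',349.5,221,132))
print('shelf lm',back('top',195.2,230.5,0))
```

```text
can ((453.9930725097656, -174.29754638671875), 24.84638023376465) [ 453.6 -173.8   91. ] 270
can ((433.79217529296875, -311.82647705078125), 24.945716857910156) [ 433.3 -310.7   90.5] 283
can ((534.480224609375, 144.08245849609375), 32.04194641113281) [537.7 147.6 130.6] 311
can ((539.3568725585938, 105.95880889892578), 32.83103942871094) [535.1 101.9 130.5] 319
shelf ((545.7464599609375, 215.04177856445312), (300.3441162109375, 100.49183654785156), 83.44303131103516) [[478.6809   71.58966]
 [578.5154   60.11438]
 [612.812   358.4939 ]
 [512.97754 369.96918]]
handle 233 [ 616.86694554 -258.64835024  183.17460164] ((618.5281982421875, -260.69744873046875), (17.404895782470703, 71.14973449707031), 83.14593505859375)
disc ((619.1575927734375, -260.4165954589844), 115.6639175415039) 503.9251172042793 732.1879717603506 -373.81883870382694 -147.22165127507628
handle lm [ 618.68321746 -270.47758452  172.        ]
front lm [ 536.13776238 -257.76942962   35.        ]
carousel lm [ 626.91266157 -258.41704461    0.        ]
knob lm [ 557.81822151 -196.81349773   35.        ]
pointer [[512.0, -240.0, 40.0], [507.0, -241.0, 38.0], [503.0, -245.0, 15.0], [497.0, -245.0, 14.0], [492.0, -246.0, 9.0], [486.0, -244.0, 16.0], [481.0, -245.0, 11.0], [475.0, -247.0, 3.0]] [ 488.87132504 -245.40614034   12.        ]
knob [ 553.74144083 -200.83636918  132.        ]
shelf lm [537.16504353 214.83545368   0.        ]
```

```bash
cat > go.py <<'E'
import sys; from h import *
x,y,z,ps=map(float,sys.argv[1:5]); s=ctrl.sense(); M=R.from_euler('xyz',s['eef_rot']).as_matrix()
D=M.T@(np.array([x,y,z])-s['eef_pos'])/100
ex=R.from_matrix(M.T@R.from_euler('xyz',[np.pi,0,np.radians(ps)]).as_matrix()).as_rotvec()/(np.pi/2)
print('t',round(s['time'],2),'pos',s['eef_pos'].round(1),'rpy deg',np.degrees(s['eef_rot']).round(1),'j',s['joint_pos'].round(2),'F',s['wrist_force'].round(1),'gap',round(s['finger_gap'],1))
k=max(1,abs(D).max(),abs(ex).max()); print('need',D.round(3),ex.round(3),'| /',round(k,2),(D/k).round(3),(ex/k).round(3))
E
python3 go.py 454 -174.3 200 45
```

```text
t 0.55 pos [191.7 488.7 231.3] rpy deg [-180.     0.   158.6] j [ 1.2   0.26 -0.14  1.17 -0.    1.57] F [ 0.1  0.6 -0.2] gap 85.6
need [-4.863 -5.215  0.313] [-0.     0.     1.262] | / 5.21 [-0.933 -1.     0.06 ] [-0.     0.     0.242]
```

```bash
python3 -m handwheel '[[[1,-0.31,-0.33,0,0,0,0.09],[1,-0.62,-0.67,0,0,0,0.18],[1,-0.93,-1,0,0,0,0.27]]]' 40; python3 go.py 454 -174.3 200 45
```

```text
time: 0.85
eef_pos: [242.0, 360.4, 231.2]
eef_rot: [3.142, 0.0, 2.339]
wrist_force: [1.3, 0.7, -0.3]
finger_gap: 85.3
t 0.85 pos [242.  360.4 231.2] rpy deg [180.   0. 134.] j [ 0.98  0.1  -0.34  1.13 -0.    1.78] F [ 1.3  0.7 -0.3] gap 85.3
need [-5.318 -2.192  0.314] [0.    0.    0.989] | / 5.32 [-1.    -0.412  0.059] [0.    0.    0.186]
```

```bash
python3 -m handwheel '[[[1,-0.33,-0.14,0,0,0,0.09],[1,-0.67,-0.28,0,0,0,0.18],[1,-1,-0.41,0.05,0,0,0.27]]]'; python3 go.py 454 -174.3 200 45
```

```text
time: 1.15
eef_pos: [282.9, 260.4, 226.9]
eef_rot: [3.14, -0.001, 1.914]
wrist_force: [0.4, 0.2, -0.4]
finger_gap: 85.1
t 1.15 pos [282.9 260.4 226.9] rpy deg [179.9  -0.  109.7] j [ 0.74  0.02 -0.44  1.11 -0.    1.97] F [ 0.4  0.2 -0.4] gap 85.1
need [-4.669  0.148  0.267] [ 0.001 -0.001  0.718] | / 4.67 [-1.     0.032  0.057] [ 0.    -0.     0.154]
```

```bash
python3 -m handwheel '[[[1,-0.33,0.01,0.0,0,0,0.09],[1,-0.67,0.02,0,0,0,0.18],[1,-1,0.03,0.05,0,0,0.27]]]'; python3 go.py 454 -174.3 200 45
```

```text
time: 1.45
eef_pos: [320.1, 167.4, 221.9]
eef_rot: [3.14, -0.001, 1.49]
wrist_force: [0.4, 0.0, 0.8]
finger_gap: 85.4
t 1.45 pos [320.1 167.4 221.9] rpy deg [ 1.799e+02 -1.000e-01  8.540e+01] j [ 0.48 -0.02 -0.49  1.1  -0.    2.13] F [0.4 0.  0.8] gap 85.4
need [-3.298  1.611  0.219] [ 0.001 -0.001  0.448] | / 3.3 [-1.     0.489  0.066] [ 0.    -0.     0.136]
```

```bash
python3 -m handwheel '[[[1,-0.33,0.16,0.0,0,0,0.09],[1,-0.67,0.33,0,0,0,0.18],[1,-1,0.49,0.05,0,0,0.27]]]'; python3 go.py 454 -174.3 200 45
```

```text
time: 1.75
eef_pos: [361.6, 63.8, 217.0]
eef_rot: [3.14, -0.002, 1.066]
wrist_force: [1.6, -0.6, 0.4]
finger_gap: 85.4
t 1.75 pos [361.6  63.8 217. ] rpy deg [ 1.799e+02 -1.000e-01  6.110e+01] j [ 0.17 -0.01 -0.49  1.08  0.    2.25] F [ 1.6 -0.6  0.4] gap 85.4
need [-1.636  1.961  0.171] [ 0.001 -0.001  0.178] | / 1.96 [-0.834  1.     0.087] [ 0.001 -0.001  0.091]
```

```bash
python3 -m handwheel '[[[1,-0.3,0.36,0.0,0,0,0.06],[1,-0.6,0.72,0,0,0,0.12],[1,-0.83,1,0.05,0,0,0.178]]]'; python3 go.py 454 -174.3 200 45
```

```text
time: 2.05
eef_pos: [409.9, -58.2, 212.0]
eef_rot: [3.139, -0.001, 0.786]
wrist_force: [1.2, -1.0, -0.2]
finger_gap: 85.5
t 2.05 pos [409.9 -58.2 212. ] rpy deg [ 1.799e+02 -1.000e-01  4.510e+01] j [-0.14  0.08 -0.42  1.07 -0.    2.21] F [ 1.2 -1.  -0.2] gap 85.5
need [-0.511  1.132  0.122] [ 0.001 -0.001  0.001] | / 1.13 [-0.451  1.     0.108] [ 0.001 -0.001  0.001]
```

```bash
python3 -m handwheel '[[[1,-0.22,0.45,0.1,0,0,0],[1,-0.46,0.95,0.3,0,0,0],[1,-0.51,1,0.5,0,0,0],[1,-0.51,1,0.5,0,0,0]]]'; python3 go.py 454 -174.3 51 45
python3 - <<'E'
from h import *
im,d=ctrl.capture('wrist'); save('w1',im); np.save('w1d.npy',d)
E
```

```text
time: 2.45
eef_pos: [442.6, -163.9, 158.7]
eef_rot: [-3.138, 0.002, 0.788]
wrist_force: [-0.8, 0.7, -0.2]
finger_gap: 85.4
t 2.45 pos [ 442.6 -163.9  158.7] rpy deg [-1.798e+02  1.000e-01  4.510e+01] j [-0.35  0.22 -0.39  0.96 -0.    2.  ] F [-0.8  0.7 -0.2] gap 85.4
need [0.009 0.159 1.077] [-0.002  0.001  0.002] | / 1.08 [0.008 0.147 1.   ] [-0.002  0.001  0.001]
```

View pics/w1.png

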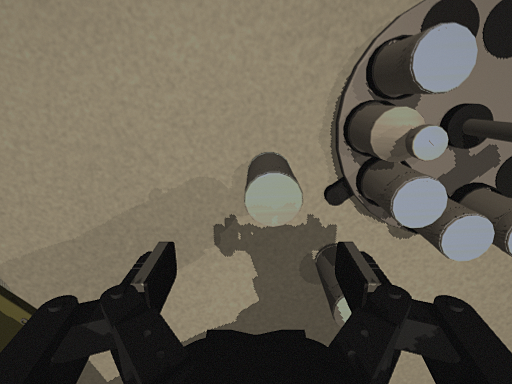

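```bash
python3 - <<'E'
from h import *
d=np.load('w1d.npy'); C=cloud('wrist',d)
sub=C[160:235,230:315].reshape(-1,3); P=sub[abs(sub[:,2]-90)<4]
print(len(P),cv2.minEnclosingCircle(P[:,:2].astype(np.float32)),P[:,2].mean())
E
python3 -m handwheel '[[[1,0.01,0.16,0.1,0,0,0],[1,0.01,0.16,0.4,0,0,0],[1,0.01,0.16,0.7,0,0,0],[1,0.01,0.16,0.7,0,0,0]]]'; python3 go.py 454 -174.3 51 45
```

```text
2593 ((454.2868957519531, -172.2389373779297), 24.492952346801758) 91.50377277826951
time: 2.9
eef_pos: [453.2, -170.4, 89.3]
eef_rot: [-3.136, 0.002, 0.793]
wrist_force: [-1.0, 0.5, 0.5]
finger_gap: 85.4
t 2.9 pos [ 453.2 -170.4   89.3] rpy deg [-1.797e+02  1.000e-01  4.550e+01] j [-0.36  0.3  -0.48  0.8   0.    1.99] F [-1.   0.5  0.5] gap 85.4
need [-0.021  0.036  0.383] [-0.004  0.001  0.005] | / 1 [-0.021  0.036  0.383] [-0.004  0.001  0.005]
```

```bash
python3 -m handwheel '[[[1,-0.01,0.02,0.2,0,0,0],[1,-0.01,0.02,0.37,0,0,0],[1,-0.01,0.02,0.37,0,0,0],[0,-0.01,0.02,0.37,0,0,0],[0,-0.01,0.02,0.37,0,0,0],[0,-0.01,0.02,0.37,0,0,0],[0,-0.01,0.02,0.37,0,0,0],[0,-0.01,0.02,0.37,0,0,0],[0,-0.01,0.02,0.37,0,0,0]]]' 40; python3 go.py 454 -174.3 171 45
```

```text
time: 3.8
eef_pos: [457.4, -174.7, 55.9]
eef_rot: [3.14, -0.001, 0.792]
wrist_force: [-1.9, 2.8, 6.3]
finger_gap: 47.4
t 3.8 pos [ 457.4 -174.7   55.9] rpy deg [ 1.799e+02 -1.000e-01  4.540e+01] j [-0.37  0.35 -0.52  0.7   0.    1.98] F [-1.9  2.8  6.3] gap 47.4
need [-0.019 -0.025 -1.151] [ 0.001 -0.001  0.004] | / 1.15 [-0.017 -0.022 -1.   ] [ 0.001 -0.001  0.004]
```

```bash
python3 -m handwheel '[[[0,0,0,-0.3,0,0,0],[0,0,0,-0.7,0,0,0],[0,0,0,-1,0,0,0],[0,0,0,-1,0,0,0]]]'; python3 go.py 544.8 206.4 180 83.4
python3 - <<'E'
from h import *
im,d=ctrl.capture('wrist'); save('w2',im); np.save('w2d.npy',d)
E
```

```text
time: 4.2
eef_pos: [460.0, -176.1, 159.1]
eef_rot: [3.133, -0.004, 0.792]
wrist_force: [1.0, -0.1, -2.4]
finger_gap: 47.3
t 4.2 pos [ 460.  -176.1  159.1] rpy deg [179.5  -0.2  45.4] j [-0.37  0.24 -0.36  0.96 -0.    1.98] F [ 1.  -0.1 -2.4] gap 47.3
need [ 3.318 -2.083 -0.215] [ 0.006 -0.    -0.423] | / 3.32 [ 1.    -0.628 -0.065] [ 0.002 -0.    -0.127]
```

View pics/w2.png

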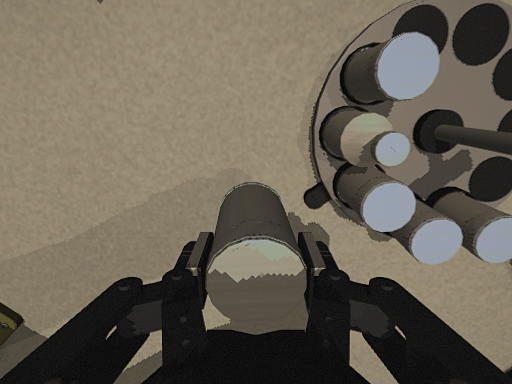

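```bash
python3 -m handwheel '[[[0,0.3,-0.2,-0.15,0,0,-0.04],[0,0.7,-0.43,-0.3,0,0,-0.09],[0,1,-0.63,-0.48,0,0,-0.14]]]'; python3 go.py 544.8 206.4 205 83.4
```

```text
time: 4.55
eef_pos: [481.0, -57.7, 200.8]
eef_rot: [-3.138, 0.001, 1.014]
wrist_force: [1.2, -0.7, -1.7]
finger_gap: 47.4
t 4.55 pos [481.  -57.7 200.8] rpy deg [-1.798e+02  1.000e-01  5.810e+01] j [-0.12  0.21 -0.29  1.08  0.    2.01] F [ 1.2 -0.7 -1.7] gap 47.4
need [ 2.58  -0.854 -0.041] [-0.002  0.    -0.281] | / 2.58 [ 1.    -0.331 -0.016] [-0.001  0.    -0.109]
```

```bash
python3 -m handwheel '[[[0,0.35,-0.12,-0.01,0,0,-0.05],[0,0.7,-0.23,-0.02,0,0,-0.1],[0,1,-0.33,-0.03,0,0,-0.14]]]'; python3 go.py 544.8 206.4 205 83.4
```

```text
time: 4.85
eef_pos: [506.4, 44.6, 203.8]
eef_rot: [-3.139, 0.001, 1.235]
wrist_force: [0.4, -0.7, -2.0]
finger_gap: 47.2
t 4.85 pos [506.4  44.6 203.8] rpy deg [-1.799e+02  1.000e-01  7.080e+01] j [ 0.09  0.25 -0.23  1.1   0.    1.99] F [ 0.4 -0.7 -2. ] gap 47.2
need [ 1.655 -0.171 -0.013] [-0.002  0.    -0.14 ] | / 1.65 [ 1.    -0.103 -0.008] [-0.001  0.    -0.085]
```

```bash
python3 -m handwheel '[[[0,0.35,-0.04,0,0,0,-0.05],[0,0.7,-0.07,0,0,0,-0.1],[0,1,-0.1,0,0,0,-0.14]]]'; python3 go.py 544.8 206.4 205 83.4
```

```text
time: 5.15
eef_pos: [530.2, 142.0, 203.3]
eef_rot: [-3.139, 0.001, 1.455]
wrist_force: [-0.2, 0.1, -1.2]
finger_gap: 47.6
t 5.15 pos [530.2 142.  203.3] rpy deg [-1.798e+02  1.000e-01  8.340e+01] j [ 0.26  0.32 -0.13  1.13  0.    1.95] F [-0.2  0.1 -1.2] gap 47.6
need [ 0.657  0.071 -0.018] [-0.002  0.001 -0.   ] | / 1 [ 0.657  0.071 -0.018] [-0.002  0.001 -0.   ]
```

```bash
python3 -m handwheel '[[[0,0.35,0.04,0,0,0,0],[0,0.66,0.07,0,0,0,0],[0,0.66,0.07,0,0,0,0],[0,0.66,0.07,0,0,0,0]]]'; python3 go.py 544.8 206.4 110 83.4;  python3 - <<'E'
from h import *
im,d=ctrl.capture('top'); save('t2',im); np.save('t2d.npy',d)
im,d=ctrl.capture('wrist'); save('w3',im); np.save('w3d.npy',d)
E
```

```text
time: 5.55
eef_pos: [544.7, 205.2, 203.3]
eef_rot: [-3.138, 0.002, 1.453]
wrist_force: [0.4, -0.1, -2.1]
finger_gap: 47.1
t 5.55 pos [544.7 205.2 203.3] rpy deg [-1.798e+02  1.000e-01  8.320e+01] j [ 0.36  0.37 -0.05  1.16 -0.    2.05] F [ 0.4 -0.1 -2.1] gap 47.1
need [0.014 0.002 0.933] [-0.002  0.001 -0.002] | / 1 [0.014 0.002 0.933] [-0.002  0.001 -0.002]
```

View pics/w3.png

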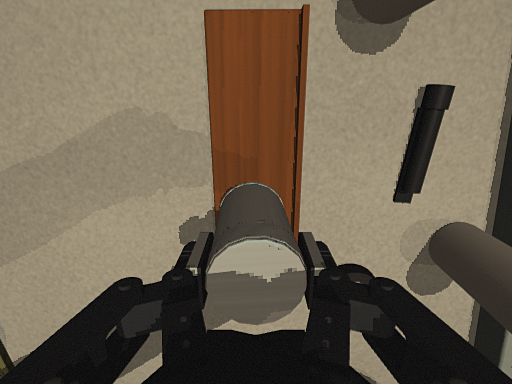

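Run:
```python
from h import *
for n,f,sl in (('wrist','w3d',(slice(245,320),slice(215,300))),):
    C=cloud(n,np.load(f+'.npy')); P=C[sl].reshape(-1,3); print(np.percentile(P[:,2],[10,50,90,97]))
    P=P[P[:,2]>np.percentile(P[:,2],60)-6]; print(P.mean(0))
    P2=C[185:232,222:285].reshape(-1,3); print(np.percentile(P2[:,2],[1,3,5,50]), P2[P2[:,2].argsort()[:5]])
```

```text
[238.05633853 239.24807272 240.18846963 240.60961871]
[545.80276247 204.350429   239.7158847 ]
[ 40.15910117  40.63453956  41.11787436 196.99497127] [[568.87779808 170.94589612  38.94210976]
 [502.47791671 181.54811593  39.13233194]
 [510.99302638 190.48538168  39.15944482]
 [571.43662875 173.25023786  39.20657954]
 [511.61229461 186.73416011  39.26338298]]
```

```bash
python3 -m handwheel '[[[0,0.01,0,0.3,0,0,0],[0,0.01,0,0.6,0,0,0],[0,0.01,0,0.9,0,0,0],[0,0.01,0,1,0,0,0],[0,0.01,0,1,0,0,0]]]'; python3 go.py 544.8 206.4 94 83.4
```

```text
time: 6.15
eef_pos: [544.3, 204.6, 103.8]
eef_rot: [-3.138, 0.002, 1.45]
wrist_force: [0.6, -0.4, -1.6]
finger_gap: 47.2
t 6.15 pos [544.3 204.6 103.8] rpy deg [-1.798e+02  1.000e-01  8.310e+01] j [ 0.36  0.44 -0.22  0.92 -0.    2.05] F [ 0.6 -0.4 -1.6] gap 47.2
need [0.019 0.003 0.098] [-0.002  0.001 -0.003] | / 1 [0.019 0.003 0.098] [-0.002  0.001 -0.003]
```

```bash
python3 -m handwheel '[[[0,0.01,0,0.04,0,0,0],[0,0.01,0,0.08,0,0,0],[0,0.01,0,0.095,0,0,0],[0,0.01,0,0.095,0,0,0]]]'; python3 go.py 544.8 206.4 94 83.4
```

```text
time: 6.55
eef_pos: [546.4, 207.3, 96.3]
eef_rot: [3.141, -0.0, 1.452]
wrist_force: [0.5, 1.0, -2.3]
finger_gap: 47.3
t 6.55 pos [546.4 207.3  96.3] rpy deg [180.   -0.   83.2] j [ 0.36  0.45 -0.23  0.9  -0.    2.05] F [ 0.5  1.  -2.3] gap 47.3
need [-0.011 -0.015  0.023] [ 0.    -0.    -0.003] | / 1 [-0.011 -0.015  0.023] [ 0.    -0.    -0.003]
```

```bash
python3 -m handwheel '[[[0,0,0,0.015,0,0,0],[0,0,0,0.03,0,0,0],[0,0,0,0.03,0,0,0]]]'; python3 go.py 544.8 206.4 94 83.4
```

```text
time: 6.85
eef_pos: [546.5, 207.8, 95.8]
eef_rot: [3.14, -0.002, 1.452]
wrist_force: [-5.3, -0.4, 13.5]
finger_gap: 47.7
t 6.85 pos [546.5 207.8  95.8] rpy deg [ 1.799e+02 -1.000e-01  8.320e+01] j [ 0.36  0.44 -0.23  0.9   0.    2.05] F [-5.3 -0.4 13.5] gap 47.7
need [-0.016 -0.016  0.018] [ 0.001 -0.001 -0.002] | / 1 [-0.016 -0.016  0.018] [ 0.001 -0.001 -0.002]
```

```bash
python3 -m handwheel '[[[0,0,0,-0.01,0,0,0],[0.5,0,0,-0.01,0,0,0],[1,0,0,-0.01,0,0,0],[1,0,0,-0.01,0,0,0],[1,0,0,-0.01,0,0,0],[1,0,0,-0.01,0,0,0],[1,0,0,-0.3,0,0,0],[1,0,0,-0.7,0,0,0],[1,0,0,-1,0,0,0],[1,0,0,-1,0,0,0]]]'
python3 - <<'E'
from h import *
im,d=ctrl.capture('wrist'); save('w4',im); np.save('w4d.npy',d)
C=cloud('wrist',d); m=(abs(C[...,2]-130)<5)
n,l,s,c=cv2.connectedComponentsWithStats(m.astype(np.uint8))
for i in range(1,n):
    if s[i,4]>200: P=C[l==i]; print(s[i],cv2.minEnclosingCircle(P[:,:2].astype(np.float32)),P[:,2].mean())
E
python3 go.py 433.5 -311.3 205 45
```

```text
time: 7.85
eef_pos: [549.2, 208.3, 197.6]
eef_rot: [3.134, -0.004, 1.451]
wrist_force: [0.2, 0.3, -0.9]
finger_gap: 85.2
[ 219  177   59   56 2525] ((542.1038818359375, 205.46743774414062), 24.41324806213379) 127.91773370279739
[ 224  237   55   49 2081] ((537.6615600585938, 152.54917907714844), 24.20017433166504) 128.0830487645577
[ 229  288   52   45 1750] ((534.1780395507812, 99.59088897705078), 24.496253967285156) 128.25865594415524
[500 301  12  42 296] ((775.4603271484375, 56.95637512207031), 22.204364776611328) 129.6784484609965
t 7.9 pos [547.9 207.8 195.1] rpy deg [ 1.797e+02 -1.000e-01  8.320e+01] j [ 0.36  0.38 -0.06  1.13 -0.    2.05] F [ 0.1  0.  -0.6] gap 85.5
need [-5.29  -0.517 -0.114] [ 0.002 -0.002  0.424] | / 5.29 [-1.    -0.098 -0.022] [ 0.   -0.    0.08]
```

View pics/w4.png

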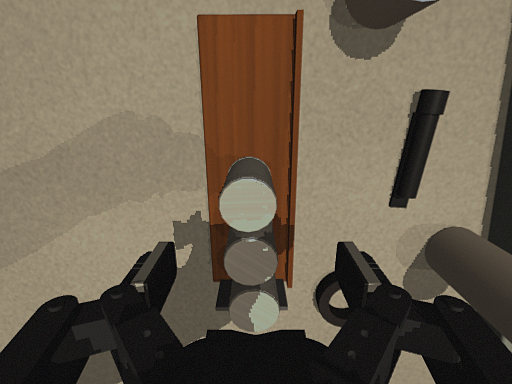

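```bash
python3 -m handwheel '[[[1,-0.4,-0.04,0,0,0,0.08],[1,-0.8,-0.08,0,0,0,0.17],[1,-1,-0.1,0,0,0,0.22]]]'; python3 go.py 433.5 -311.3 200 45
```

```text
time: 8.2
eef_pos: [522.0, 106.6, 191.0]
eef_rot: [-3.139, 0.003, 1.1]
wrist_force: [0.5, 1.2, -0.7]
finger_gap: 85.2
t 8.2 pos [522.  106.6 191. ] rpy deg [-179.8    0.2   63. ] j [ 0.2   0.3  -0.19  1.08 -0.    2.24] F [ 0.5  1.2 -0.7] gap 85.2
need [-4.126  1.105 -0.079] [-0.001  0.002  0.2  ] | / 4.13 [-1.     0.268 -0.019] [-0.     0.001  0.049]
```

```bash
python3 -m handwheel '[[[1,-0.45,0.12,0,0,0,0.08],[1,-0.9,0.25,0,0,0,0.17],[1,-1,0.27,0,0,0,0.2]]]'; python3 go.py 433.5 -311.3 200 45
```

```text
time: 8.5
eef_pos: [501.1, 4.0, 191.2]
eef_rot: [-3.14, 0.004, 0.784]
wrist_force: [-0.2, 0.3, -0.5]
finger_gap: 85.4
t 8.5 pos [501.1   4.  191.2] rpy deg [-179.9    0.2   44.9] j [ 0.01  0.24 -0.27  1.06 -0.    2.37] F [-0.2  0.3 -0.5] gap 85.4
need [-2.706  1.755 -0.081] [-0.001  0.003 -0.001] | / 2.71 [-1.     0.648 -0.03 ] [-0.     0.001 -0.   ]
```

```bash
python3 -m handwheel '[[[1,-0.4,0.26,0,0,0,0],[1,-0.8,0.52,0,0,0,0],[1,-1,0.65,0,0,0,0]]]'; python3 -m handwheel '[[[1,-0.4,0.26,0,0,0,0],[1,-0.8,0.52,0,0,0,0],[1,-1,0.65,0,0,0,0]]]';python3 go.py 433.5 -311.3 110 45
```

```text
time: 8.8
eef_pos: [478.1, -111.3, 191.5]
eef_rot: [-3.14, 0.002, 0.79]
wrist_force: [0.6, -0.5, -0.1]
finger_gap: 85.4
time: 9.1
eef_pos: [454.5, -228.4, 191.5]
eef_rot: [-3.14, 0.001, 0.79]
wrist_force: [-0.1, 0.1, 0.3]
finger_gap: 85.3
t 9.1 pos [ 454.5 -228.4  191.5] rpy deg [-1.799e+02  1.000e-01  4.520e+01] j [-0.47  0.25 -0.25  1.07 -0.    1.89] F [-0.1  0.1  0.3] gap 85.3
need [-0.736  0.435  0.815] [-0.001  0.001  0.003] | / 1 [-0.736  0.435  0.815] [-0.001  0.001  0.003]
```

```bash
python3 -m handwheel '[[[1,-0.38,0.23,0,0,0,0],[1,-0.73,0.43,0,0,0,0],[1,-0.735,0.43,0.3,0,0,0],[1,-0.735,0.43,0.5,0,0,0],[1,-0.735,0.43,0.5,0,0,0]]]'
python3 - <<'E'
from h import *
im,d=ctrl.capture('wrist'); save('w5',im); 
C=cloud('wrist',d); m=(abs(C[...,2]-90)<5)
n,l,s,c=cv2.connectedComponentsWithStats(m.astype(np.uint8))
for i in range(1,n):
    if s[i,4]>200: P=C[l==i]; print(s[i],cv2.minEnclosingCircle(P[:,:2].astype(np.float32)),P[:,2].mean())
E
python3 go.py 433.5 -311.3 110 45
```

```text
time: 9.6
eef_pos: [431.9, -306.8, 138.8]
eef_rot: [-3.133, 0.001, 0.791]
wrist_force: [-1.2, 0.7, -0.2]
finger_gap: 85.5
[414  59  34  65 435] ((579.4298095703125, -333.79248046875), 20.144235610961914) 89.58986983673513
[ 229  181   64   61 3047] ((434.7400817871094, -311.3265075683594), 24.328079223632812) 91.91834761693171
t 9.65 pos [ 433.  -307.2  140.6] rpy deg [-179.7    0.    45.4] j [-0.62  0.33 -0.29  0.96  0.    1.73] F [ 0.1  0.4 -0.1] gap 85.5
need [-0.025  0.034  0.306] [-0.003  0.     0.004] | / 1 [-0.025  0.034  0.306] [-0.003  0.     0.004]
```

View pics/w5.png

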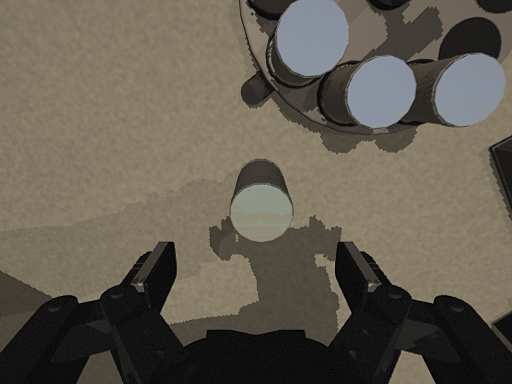

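```bash
python3 -m handwheel '[[[1,-0.02,0.03,0.3,0,0,0],[1,-0.02,0.03,0.6,0,0,0],[1,-0.02,0.03,0.86,0,0,0],[1,-0.02,0.03,0.86,0,0,0],[0,-0.02,0.03,0.86,0,0,0],[0,-0.02,0.03,0.86,0,0,0],[0,-0.02,0.03,0.86,0,0,0],[0,-0.02,0.03,0.86,0,0,0],[0,-0.02,0.03,0.86,0,0,0]]]' 40; python3 go.py 433.5 -311.3 205 45
```

```text
time: 10.55
eef_pos: [436.3, -312.6, 58.8]
eef_rot: [3.139, -0.001, 0.792]
wrist_force: [-1.1, 1.1, 5.8]
finger_gap: 47.1
t 10.55 pos [ 436.3 -312.6   58.8] rpy deg [179.8  -0.   45.4] j [-0.62  0.41 -0.4   0.76  0.    1.73] F [-1.1  1.1  5.8] gap 47.1
need [-0.009 -0.025 -1.462] [ 0.002 -0.001  0.004] | / 1.46 [-0.006 -0.017 -1.   ] [ 0.001 -0.     0.003]
```

```bash
python3 -m handwheel '[[[0,0,0,-0.3,0,0,0],[0,0,0,-0.7,0,0,0],[0,0,0,-1,0,0,0]]]'; python3 go.py 549.5 259 212 83.4
```

```text
time: 10.85
eef_pos: [435.7, -312.4, 159.5]
eef_rot: [3.139, -0.0, 0.792]
wrist_force: [1.3, -0.1, -2.4]
finger_gap: 46.8
t 10.85 pos [ 435.7 -312.4  159.5] rpy deg [179.9  -0.   45.4] j [-0.62  0.32 -0.25  1.    0.    1.73] F [ 1.3 -0.1 -2.4] gap 46.8
need [ 4.866 -3.204 -0.531] [ 0.001  0.    -0.423] | / 4.87 [ 1.    -0.659 -0.109] [ 0.     0.    -0.087]
```

```bash
python3 -m handwheel '[[[0,0.4,-0.26,-0.2,0,0,0],[0,0.8,-0.52,-0.4,0,0,-0.02],[0,1,-0.65,-0.55,0,0,-0.04]]]'; python3 -m handwheel '[[[0,0.4,-0.25,0,0,0,-0.05],[0,0.8,-0.5,0,0,0,-0.1],[0,1,-0.6,0,0,0,-0.12]]]'; python3 go.py 549.5 260 212 83.4
```

```text
time: 11.15
eef_pos: [459.5, -193.0, 213.8]
eef_rot: [3.141, -0.002, 0.857]
wrist_force: [0.1, -0.1, -3.5]
finger_gap: 47.2
time: 11.45
eef_pos: [479.6, -77.3, 212.8]
eef_rot: [3.141, -0.002, 1.048]
wrist_force: [0.1, -0.6, -2.7]
finger_gap: 47.6
t 11.45 pos [479.6 -77.3 212.8] rpy deg [ 1.8e+02 -1.0e-01  6.0e+01] j [-0.16  0.2  -0.27  1.1   0.    1.93] F [ 0.1 -0.6 -2.7] gap 47.6
need [ 3.271 -1.078  0.013] [ 0.001 -0.001 -0.259] | / 3.27 [ 1.    -0.33   0.004] [ 0.    -0.    -0.079]
```

```bash
python3 -m handwheel '[[[0,0.4,-0.13,0,0,0,-0.05],[0,0.8,-0.26,0,0,0,-0.1],[0,1,-0.33,0,0,0,-0.13]]]'; python3 go.py 549.5 260 212 83.4
```

```text
time: 11.75
eef_pos: [502.1, 25.5, 212.7]
eef_rot: [3.14, -0.002, 1.252]
wrist_force: [0.0, -0.3, -2.6]
finger_gap: 47.2
t 11.75 pos [502.1  25.5 212.7] rpy deg [ 1.799e+02 -1.000e-01  7.180e+01] j [ 0.05  0.23 -0.23  1.11  0.    1.94] F [ 0.  -0.3 -2.6] gap 47.2
need [ 2.376 -0.285  0.01 ] [ 0.001 -0.001 -0.129] | / 2.38 [ 1.    -0.12   0.004] [ 0.    -0.    -0.054]
```

```bash
python3 -m handwheel '[[[0,0.4,-0.05,0,0,0,-0.05],[0,0.8,-0.1,0,0,0,-0.1],[0,1,-0.12,0,0,0,-0.13]]]'; python3 go.py 549.5 260 212 83.4
```

```text
time: 12.05
eef_pos: [522.5, 124.2, 212.6]
eef_rot: [3.14, -0.002, 1.457]
wrist_force: [-0.1, -0.4, -3.1]
finger_gap: 47.5
t 12.05 pos [522.5 124.2 212.6] rpy deg [ 1.799e+02 -1.000e-01  8.350e+01] j [ 0.23  0.29 -0.15  1.13  0.    1.92] F [-0.1 -0.4 -3.1] gap 47.5
need [1.38  0.113 0.008] [ 0.001 -0.001  0.001] | / 1.38 [1.    0.082 0.006] [ 0.001 -0.001  0.   ]
```

```bash
python3 -m handwheel '[[[0,0.4,0.03,0,0,0,0],[0,0.8,0.07,0,0,0,0],[0,1,0.1,0,0,0,0]]]'; python3 -m handwheel '[[[0,0.2,0.01,0,0,0,0],[0,0.38,0.02,0,0,0,0],[0,0.38,0.02,0,0,0,0],[0,0.38,0.02,0,0,0,0]]]'; python3 go.py 549.5 260 212 83.4;  python3 - <<'E'
from h import *
im,d=ctrl.capture('wrist'); save('w6',im); C=cloud('wrist',d)
P=C[245:320,215:300].reshape(-1,3); print(np.median(P,0))
m=(abs(C[...,2]-d.min()*0-130)<5)
n,l,s,c=cv2.connectedComponentsWithStats(m.astype(np.uint8))
for i in range(1,n):
    if s[i,4]>200: P=C[l==i]; print(s[i],P.mean(0))
E
```

```text
time: 12.35
eef_pos: [544.3, 222.5, 212.4]
eef_rot: [3.14, -0.002, 1.454]
wrist_force: [0.9, 0.3, -2.2]
finger_gap: 47.0
time: 12.75
eef_pos: [550.1, 256.5, 211.8]
eef_rot: [-3.141, 0.001, 1.452]
wrist_force: [-0.3, -0.4, -3.6]
finger_gap: 47.2
t 12.75 pos [550.1 256.5 211.8] rpy deg [-1.80e+02  1.00e-01  8.32e+01] j [ 0.44  0.41  0.03  1.2  -0.    2.13] F [-0.3 -0.4 -3.6] gap 47.2
need [ 0.034 -0.01  -0.002] [-0.     0.001 -0.003] | / 1 [ 0.034 -0.01  -0.002] [-0.     0.001 -0.003]
[550.62648667 253.5105866  243.80871218]
[480 316  32  44 483] [777.08050054  75.15742273 129.91476316]
[238 318  44  17 516] [536.59250393 115.39362515 129.86588805]
```

View pics/w6.png

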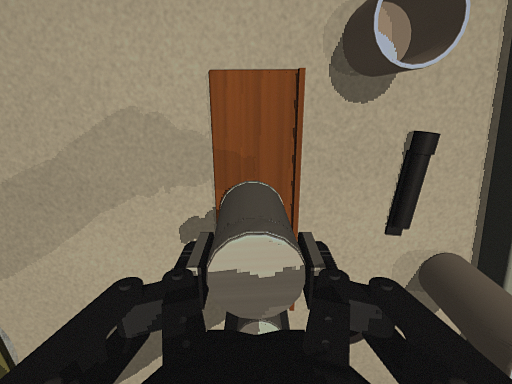

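```bash
python3 -m handwheel '[[[0,0.05,0,0.05,0,0,0],[0,0.05,0,0.3,0,0,0],[0,0.05,0,0.6,0,0,0],[0,0.05,0,0.9,0,0,0],[0,0.05,0,1,0,0,0],[0,0.05,0,1,0,0,0]]]'; python3 go.py 549.5 260 100 83.4;python3 -m handwheel '[[[0,0,0,0.04,0,0,0],[0,0,0,0.08,0,0,0],[0,0,0,0.1,0,0,0],[0,0,0,0.1,0,0,0]]]'; python3 go.py 549.5 261 98 83.4
```

```text
time: 13.4
eef_pos: [549.3, 260.6, 110.1]
eef_rot: [-3.138, 0.002, 1.451]
wrist_force: [0.5, -0.3, -2.7]
finger_gap: 47.6
t 13.4 pos [549.3 260.6 110.1] rpy deg [-1.798e+02  1.000e-01  8.310e+01] j [ 0.44  0.47 -0.14  0.96 -0.    2.13] F [ 0.5 -0.3 -2.7] gap 47.6
need [-0.005  0.003  0.101] [-0.002  0.001 -0.003] | / 1 [-0.005  0.003  0.101] [-0.002  0.001 -0.003]
time: 13.8
eef_pos: [551.1, 261.8, 102.2]
eef_rot: [3.141, -0.0, 1.451]
wrist_force: [-0.0, -0.5, -2.6]
finger_gap: 47.1
t 13.8 pos [551.1 261.8 102.2] rpy deg [180.   -0.   83.2] j [ 0.44  0.48 -0.15  0.94  0.    2.13] F [-0.  -0.5 -2.6] gap 47.1
need [-0.01  -0.015  0.042] [ 0.    -0.    -0.003] | / 1 [-0.01  -0.015  0.042] [ 0.    -0.    -0.003]
```

```bash
python3 -m handwheel '[[[0,0,0,0.015,0,0,0],[0,0,0,0.03,0,0,0],[0,0,0,0.03,0,0,0]]]'
```

```text
time: 14.1
eef_pos: [551.1, 261.9, 99.1]
eef_rot: [3.141, -0.0, 1.452]
wrist_force: [-0.1, -1.1, -1.1]
finger_gap: 47.5
```

```bash
python3 -m handwheel '[[[0,0,0,0.01,0,0,0],[0,0,0,0.01,0,0,0]]]'
```

```text
time: 14.3
eef_pos: [551.1, 262.0, 99.0]
eef_rot: [3.141, -0.001, 1.452]
wrist_force: [-2.7, 0.4, 4.5]
finger_gap: 47.2
```

```bash
python3 -m handwheel '[[[0,0,0,0,0,0,0],[0.5,0,0,0,0,0,0],[1,0,0,0,0,0,0],[1,0,0,0,0,0,0],[1,0,0,0,0,0,0],[1,0,0,0,0,0,0],[1,0,0,-0.3,0,0,0],[1,0,0,-0.7,0,0,0],[1,0,0,-1,0,0,0],[1,0,0,-1,0,0,0]]]'
python3 - <<'E'
from h import *
im,d=ctrl.capture('wrist'); save('w7',im); 
C=cloud('wrist',d); m=(abs(C[...,2]-129)<5)
n,l,s,c=cv2.connectedComponentsWithStats(m.astype(np.uint8))
for i in range(1,n):
    if s[i,4]>200: P=C[l==i]; print(s[i],cv2.minEnclosingCircle(P[:,:2].astype(np.float32)),P[:,2].mean())
im,d=ctrl.capture('top'); save('t7',im); np.save('t7d.npy',d)
C=cloud('top',d); m=(abs(C[...,2]-131)<6)
n,l,s,c=cv2.connectedComponentsWithStats(m.astype(np.uint8))
for i in range(1,n):
    if s[i,4]>100: P=C[l==i]; print('top',s[i],P.mean(0))
E
python3 go.py 618.8 -260.5 255 -6.7
```

```text
time: 15.3
eef_pos: [553.8, 263.1, 202.9]
eef_rot: [3.134, -0.005, 1.451]
wrist_force: [0.8, 0.3, -0.3]
finger_gap: 85.5
[ 220  175   58   55 2449] ((546.8528442382812, 259.75567626953125), 24.380983352661133) 127.78643266440729
[ 224  235   54   49 2027] ((542.14892578125, 205.19834899902344), 24.49714469909668) 127.95255259259244
[ 228  286   51   49 1764] ((538.434326171875, 148.35723876953125), 28.48227882385254) 128.06473045773419
top [   0  162   44  117 3043] [553.27546112 648.23797598 134.26550801]
top [165 213  17  19 221] [545.32632642 254.73391238 131.05565429]
top [184 215  19  19 275] [542.45967696 204.21192837 130.84305616]
top [204 217  19  19 270] [538.03112004 150.91258272 131.22554272]
top [225 218  19  19 275] [534.87034473  97.97280373 131.17340399]
t 15.4 pos [551.4 261.9 198.4] rpy deg [ 1.799e+02 -1.000e-01  8.320e+01] j [ 0.44  0.42  0.01  1.16 -0.    2.13] F [-0.5  1.2 -0.8] gap 85.4
need [-5.106  1.293 -0.569] [ 0.    -0.001  0.998] | / 5.11 [-1.     0.253 -0.111] [ 0.    -0.     0.196]
```

View pics/w7.png

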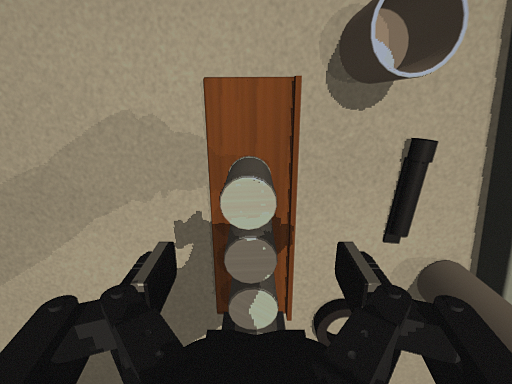

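View pics/t7.png

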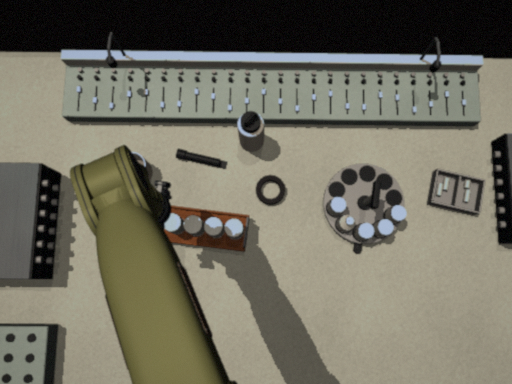

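```bash
python3 -m handwheel '[[[1,-0.3,0.1,-0.2,0,0,0.09],[1,-0.7,0.18,-0.4,0,0,0.18],[1,-1,0.25,-0.57,0,0,0.27]]]'; python3 go.py 618.8 -260.5 255 -6.7
```

```text
time: 15.7
eef_pos: [562.8, 157.7, 253.4]
eef_rot: [-3.139, 0.003, 1.022]
wrist_force: [1.0, 0.6, -0.4]
finger_gap: 85.3
t 15.7 pos [562.8 157.7 253.4] rpy deg [-179.9    0.2   58.5] j [ 0.27  0.36  0.06  1.28 -0.    2.39] F [ 1.   0.6 -0.4] gap 85.3
need [-3.275  2.661 -0.011] [-0.     0.003  0.725] | / 3.27 [-1.     0.812 -0.003] [-0.     0.001  0.221]
```

```bash
python3 -m handwheel '[[[1,-0.3,0.25,0,0,0,0.09],[1,-0.65,0.53,0,0,0,0.18],[1,-1,0.81,0,0,0,0.27]]]'; python3 go.py 618.8 -260.5 255 -6.7
```

```text
time: 16.0
eef_pos: [580.5, 30.5, 252.9]
eef_rot: [-3.14, 0.003, 0.598]
wrist_force: [0.1, 0.2, -0.4]
finger_gap: 85.6
t 16.0 pos [580.5  30.5 252.9] rpy deg [-179.9    0.2   34.3] j [ 0.05  0.35  0.05  1.27 -0.    2.6 ] F [ 0.1  0.2 -0.4] gap 85.6
need [-1.322  2.62  -0.022] [-0.     0.002  0.455] | / 2.62 [-0.505  1.    -0.008] [-0.     0.001  0.174]
```

```bash
python3 -m handwheel '[[[1,-0.17,0.33,0,0,0,0.09],[1,-0.34,0.66,0,0,0,0.18],[1,-0.5,1,0,0,0,0.25]]]'; python3 go.py 618.8 -260.5 255 -6.7
```

```text
time: 16.3
eef_pos: [595.8, -80.2, 252.6]
eef_rot: [-3.14, 0.004, 0.205]
wrist_force: [0.2, -0.0, -1.0]
finger_gap: 85.4
t 16.3 pos [595.8 -80.2 252.6] rpy deg [-179.9    0.2   11.8] j [-0.13  0.39  0.11  1.29  0.    2.8 ] F [ 0.2 -0.  -1. ] gap 85.4
need [-0.142  1.812 -0.026] [-0.     0.002  0.205] | / 1.81 [-0.079  1.    -0.014] [-0.     0.001  0.113]
```

```bash
python3 -m handwheel '[[[1,-0.03,0.4,0,0,0,0.08],[1,-0.06,0.8,0,0,0,0.16],[1,-0.08,1,0,0,0,0.205]]]'; python3 go.py 618.8 -260.5 255 -6.7
```

```text
time: 16.6
eef_pos: [609.2, -181.3, 252.2]
eef_rot: [3.141, 0.004, -0.118]
wrist_force: [0.5, -0.2, -0.4]
finger_gap: 85.5
t 16.6 pos [ 609.2 -181.3  252.2] rpy deg [180.    0.2  -6.8] j [-0.29  0.45  0.21  1.33 -0.    2.97] F [ 0.5 -0.2 -0.4] gap 85.5
need [ 0.188  0.776 -0.029] [ 0.     0.002 -0.001] | / 1 [ 0.188  0.776 -0.029] [ 0.     0.002 -0.001]
```

```bash
python3 -m handwheel '[[[1,0.1,0.4,0,0,0,0],[1,0.188,0.776,0,0,0,0],[1,0.188,0.776,0,0,0,0],[1,0.188,0.776,0,0,0,0]]]'
python3 - <<'E'
from h import *
im,d=ctrl.capture('wrist'); save('w8',im); np.save('w8d.npy',d)
C=cloud('wrist',d); m=(abs(C[...,2]-186)<8)&(abs(C[...,0]-619)<60)&(abs(C[...,1]+260)<60)
P=C[m]; print(len(P),P.mean(0),cv2.minAreaRect(P[:,:2].astype(np.float32)))
E
python3 go.py 618.8 -260.5 153 -6.7
```

```text
time: 17.0
eef_pos: [619.1, -257.9, 252.3]
eef_rot: [-3.14, 0.004, -0.113]
wrist_force: [-0.4, -0.1, 0.5]
finger_gap: 85.6
1578 [ 621.75234254 -259.47445496  186.38065937] ((619.3025512695312, -259.2526550292969), (15.976957321166992, 69.1164779663086), 82.38065338134766)
t 17.05 pos [ 619.2 -257.   252.9] rpy deg [-179.9    0.2   -6.4] j [-0.39  0.52  0.32  1.38  0.    2.86] F [-0.1  0.6 -0.4] gap 85.7
need [0.003 0.037 0.999] [-0.001  0.002  0.003] | / 1 [0.003 0.037 0.999] [-0.001  0.002  0.003]
```

View pics/w8.png

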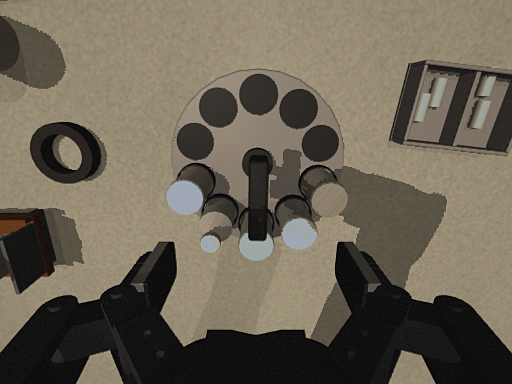

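```bash
python3 -m handwheel '[[[1,0,0.03,0.3,0,0,0.005],[1,0,0.03,0.6,0,0,0.005],[1,0,0.03,0.9,0,0,0.005],[1,0,0.03,0.97,0,0,0.005],[1,0,0.03,0.97,0,0,0.005]]]'; python3 go.py 619 -260.2 153 -7
```

```text
time: 17.55
eef_pos: [618.6, -258.6, 156.4]
eef_rot: [-3.14, 0.004, -0.118]
wrist_force: [-0.2, 0.3, 0.5]
finger_gap: 85.2
t 17.55 pos [ 618.6 -258.6  156.4] rpy deg [-179.9    0.2   -6.7] j [-0.4   0.55  0.12  1.15  0.    2.86] F [-0.2  0.3  0.5] gap 85.2
need [0.006 0.015 0.034] [-0.001  0.002  0.003] | / 1 [0.006 0.015 0.034] [-0.001  0.002  0.003]
```

```bash
python3 -m handwheel '[[[0,0,0.01,0,0,0,0],[0,0,0.01,0,0,0,0],[0,0,0.01,0,0,0,0],[0,0,0.01,0,0,0,0],[0,0,0.01,0,0,0,0],[0,0,0.01,0,0,0,0],[0,0,0.01,0,0,0,0],[0,0,0.01,0,0,0,0]]]' 30; python3 go.py 619 -260.2 153 -7
```

```text
time: 18.35
eef_pos: [620.2, -260.1, 158.7]
eef_rot: [-3.139, -0.001, -0.119]
wrist_force: [-0.2, 5.3, 4.7]
finger_gap: 15.1
t 18.35 pos [ 620.2 -260.1  158.7] rpy deg [-1.799e+02 -1.000e-01 -6.800e+00] j [-0.4   0.55  0.13  1.15  0.    2.86] F [-0.2  5.3  4.7] gap 15.1
need [-0.012  0.003  0.057] [-0.001 -0.001  0.002] | / 1 [-0.012  0.003  0.057] [-0.001 -0.001  0.002]
```

```bash
python3 -m handwheel '[[[0,0,0,0,0,0,-0.01],[0,0,0,0,0,0,-0.025],[0,0,0,0,0,0,-0.045],[0,0,0,0,0,0,-0.065],[0,0,0,0,0,0,-0.085],[0,0,0,0,0,0,-0.105],[0,0,0,0,0,0,-0.125],[0,0,0,0,0,0,-0.145],[0,0,0,0,0,0,-0.165],[0,0,0,0,0,0,-0.185],[0,0,0,0,0,0,-0.195],[0,0,0,0,0,0,-0.2]]]'; python3 go.py 619 -260.2 153 29
```

```text
time: 19.55
eef_pos: [620.2, -259.4, 158.8]
eef_rot: [-3.139, -0.002, 0.196]
wrist_force: [-0.4, 7.1, 4.9]
finger_gap: 15.6
t 19.55 pos [ 620.2 -259.4  158.8] rpy deg [-1.798e+02 -1.000e-01  1.130e+01] j [-0.4   0.55  0.13  1.15  0.    2.55] F [-0.4  7.1  4.9] gap 15.6
need [-0.013  0.005  0.057] [-0.002 -0.002 -0.197] | / 1 [-0.013  0.005  0.057] [-0.002 -0.002 -0.197]
```

```bash
python3 -m handwheel '[[[0,0,0,0,0,0,-0.01],[0,0,0,0,0,0,-0.025],[0,0,0,0,0,0,-0.045],[0,0,0,0,0,0,-0.065],[0,0,0,0,0,0,-0.085],[0,0,0,0,0,0,-0.105],[0,0,0,0,0,0,-0.125],[0,0,0,0,0,0,-0.145],[0,0,0,0,0,0,-0.165],[0,0,0,0,0,0,-0.185],[0,0,0,0,0,0,-0.195],[0,0,0,0,0,0,-0.2]]]'; python3 go.py 619 -260.2 153 29
python3 - <<'E'
from h import *
im,d=ctrl.capture('top'); save('t9',im); C=cloud('top',d); np.save('t9d.npy',d)
im2,_=ctrl.capture('scene'); save('s9',im2)
a=im[150:290,280:440]; b=im2[90:230,150:310]
save('z9',np.hstack([cv2.resize(a,(400,350)),cv2.resize(b,(400,350))]))
print(ctrl.landmark_of('top','knob_jar'),ctrl.landmark_of('top','front')[:2])
im,d=ctrl.capture('wrist'); save('w9',im); np.save('w9d.npy',d)
E
```

```text
time: 20.75
eef_pos: [619.9, -258.8, 158.8]
eef_rot: [-3.138, -0.003, 0.511]
wrist_force: [-0.4, 8.6, 5.2]
finger_gap: 15.8
t 20.75 pos [ 619.9 -258.8  158.8] rpy deg [-179.8   -0.2   29.3] j [-0.4   0.55  0.13  1.15  0.    2.23] F [-0.4  8.6  5.2] gap 15.8
need [-0.015  0.008  0.057] [-0.002 -0.002  0.003] | / 1 [-0.015  0.008  0.057] [-0.002 -0.002  0.003]
[{'centre': [233.3, 360.8], 'conf': 0.71}] [{'centre': [231.1, 362.1], 'conf': 0.87}, {'centre': [200.7, 360.7], 'conf': 0.33}]
```

View pics/z9.png

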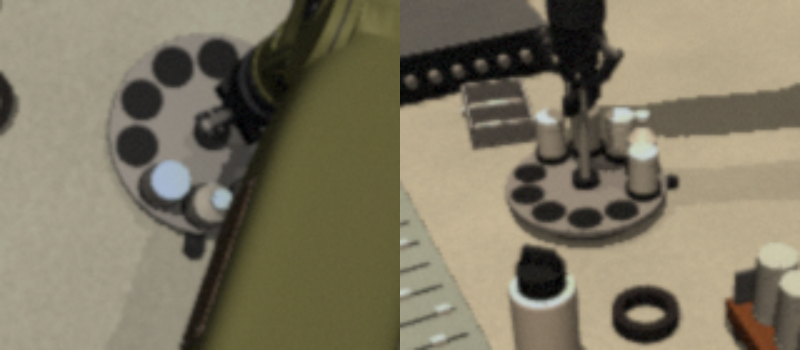

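View pics/w9.png

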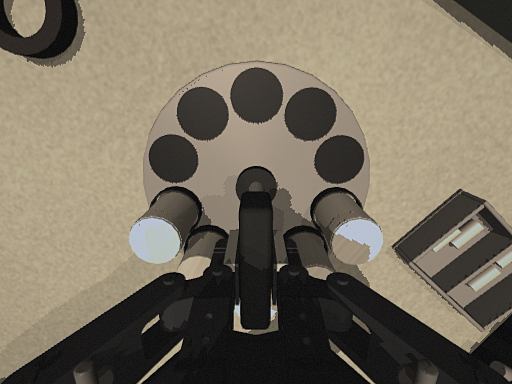

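Run:
```python
from h import *
a=np.array([619,-260.])
for t,u,v,z in (('knob lm',360.8,233.3,35),('front lm',362.1,231.1,35),):
    P=back('top',u,v,z); print(t,P.round(1),np.degrees(np.arctan2(*(P[:2]-a)[::-1])))
th=np.radians(173.3); print('front calc',a+85*np.array([np.cos(th),np.sin(th)]))
im=cv2.imread('pics/w9.png',0)
for (u,v),n in (((257,96),'+x'),((203,113),'+36'),((310,114),'-36'),((174,159),'+72'),((338,158),'-72')):
    m=np.zeros_like(im); cv2.circle(m,(u,v),32,255,-1); k=((im<60)&(m>0)); ys,xs=np.nonzero(k)
    P=back('wrist',xs.mean(),ys.mean(),35); print(n,P.round(1),round(np.linalg.norm(P[:2]-a),1),np.degrees(np.arctan2(*(P[:2]-a)[::-1])).round(2))
# knob in top
t=cv2.imread('pics/t9.png'); C=cloud('top',np.load('t9d.npy'))
m=(C[...,2]>118)&(C[...,2]<140)&(abs(C[...,0]-535)<35)&(abs(C[...,1]+250)<35); P=C[m]; print('knob pts',len(P),P.mean(0) if len(P) else '')
```

```text
knob lm [ 531.  -249.6   35. ] 173.23340866102748
front lm [ 537.2 -253.3   35. ] 175.34032084282748
front calc [ 534.58049479 -250.08298735]
+x [ 692.  -221.1   35. ] 82.7 28.01
+36 [ 654.6 -182.8   35. ] 85.0 65.25
-36 [ 703.3 -270.5   35. ] 84.9 -7.12
+72 [ 602.4 -176.9   35. ] 84.8 101.32
-72 [ 681.1 -317.3   35. ] 84.5 -42.71
knob pts 57 [ 533.69063313 -249.00203194  133.22095935]
```

```bash
python3 -m handwheel '[[[0,0,0,0,0,0,0],[0,0,0,0,0,0,0],[0,0,0,0,0,0,0],[0,0,0,0,0,0,0],[0,0,0,0,0,0,0]]]'
python3 - <<'E'
from h import *
im,d=ctrl.capture('top'); C=cloud('top',d); m=(abs(C[...,2]-131)<6)&(abs(C[...,1]-180)<130)&(C[...,0]<620)
n,l,s,c=cv2.connectedComponentsWithStats(m.astype(np.uint8))
for i in range(1,n):
    if s[i,4]>100: print('can',C[l==i].mean(0).round(1))
m=(C[...,2]>118)&(C[...,2]<140)&(abs(C[...,0]-535)<35)&(abs(C[...,1]+250)<35); print('knob',C[m].mean(0))
ctrl.hand_in()
E
```

```text
time: 21.5
eef_pos: [619.9, -258.9, 158.8]
eef_rot: [-3.138, -0.003, 0.51]
wrist_force: [-0.6, 7.9, 6.3]
finger_gap: 15.4
can [547.1 258.5 130.7]
can [542.3 204.1 130.8]
can [538.2 151.1 130.9]
can [534.9  98.4 131. ]
knob [ 533.6805127  -248.97696179  133.31878503]
the job is handed in; nothing more can be done
```

Both stray canisters are released on the shelf as the third and fourth in the row. The carousel is turned +36° with the knobbed jar at the front, and the gripper is still holding the handle (30 N grip set). I handed in at about 21.5 s of the 61 s allowed.

- **Row:** the last top picture shows four upright canisters in a straight line, with centres 53 to 55 mm apart. The fourth is about 3 to 4 mm off the shelf's middle line, inside the 16 mm limit.
- **Jar and handle:** the last measurement put the jar about 1.5 mm from the computed front place. The fingers had closed on the bar (gap 15.4 mm), and the pose did not drift over the last half second.
- **Disagreements:** the network's estimate of the front place was about 4 mm from my computed one. The angle read from the disc marks scattered by about ±1°. Both are well within tolerance.
- **Not fully checked:** I have no direct reading of finger force on the handle. The forearm partly hid the carousel from above, so I judged the other jars upright from the scene and wrist pictures. I saw no sign of the bottle, tape roll, mug or torch being moved, but I did not measure their positions again.

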